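# Open the drilling fixture's guard and clamp the bracket

## Task

Press the green release button of the drilling fixture so that its red chip guard springs fully open, then turn the T-handle inside it clockwise, regrasping as needed, until you feel the resistance rise and the blue bracket is firmly clamped; do not overtighten. Leave the bracket where it lies, disturb nothing else on the bench, and let go of everything.

Things in the scene. Friction and masses are not known exactly. Their poses are not given: they have to be found in the camera images.
- fixture: Grey fixture fixed to the bench: base 200 x 320 x 12 mm (x -100..100, y -195..125), tray walls 60 mm high, shut by the guard. Origin: underside, on the clamp screw's vertical axis; z up. A dark steel bridge (118 x 30 mm, top 84 mm high) spans it along x at the origin. Guard hinge: along x at y = +115, 60 mm high; release button at y = -160, clear of the guard's path.
- guard (a joint): Hinge angle (rad) of the chip guard, a red shell 170 x 200 x 82 mm with clear top (142 mm high when shut, covering the T-handle). 0 shut and latched, 1.8 open at its stop. Once unlatched a spring throws it open in about 1.5 s and keeps it there, beyond y = +115 mm of the fixture, leaning away, up to 260 mm high. Only the button unlatches it.
- release_top (a point): Centre of the top face of the green round release button, 32 mm across, 73 mm above the bench, facing up; axes as the fixture's. The guard's front face (142 mm high when shut) stands 75 mm from it towards +y and swings up past: keep the broad side of a wide hand along the fixture's x.
- release (a joint): How far the release button is pressed down, m: 0 up, 0.008 fully down. The spring needs about 2.4 N to start and 8 N fully down; the latch lets go at about 0.005 (6 N). It springs back when let go.
- handle_grip (a point): Centre of the T-handle bar, dark grey with yellow bands near its ends, on the clamp screw's vertical axis above the fixture's origin, 120 to 124 mm above the bench at the start. Level bar 100 mm long (this x), 14 mm wide (y), 18 mm high (z up) on a 13 mm stem.
- t_handle (a joint): Angle (rad) turned by the T-handle, growing clockwise from above (tightening), 0 to 5; starts at 0 to 1. The handle sinks 3.2 mm per rad: a hand holding it must sink too. Takes 0.10 N m (friction, either way) until the foot meets the bracket after an unknown turn (0.5 to 3 rad), then 0.25 N m more per rad: 0.17 clamps with 20 N, 0.3 is good, 0.48 (120 N) too much. Let go, it eases to 30 N.
- bracket: Blue cast bracket, 50 x 130 x 23 mm, about 0.45 kg, loose, lying flat on the packing plate under the bridge, long side along its y. Origin: centre of its underside. It must stay where it lies.
- packing: Aluminium packing plate 60 x 130 mm, fixed in the tray under the bracket; its height differs by some millimetres. Origin: centre of its underside.
- bin: Bystander: blue open bin 130 x 170 x 70 mm, origin centre of the underside.
- core_bit: Bystander: steel core-bit tube, 64 mm across, 150 mm tall, standing, origin centre of the underside.
- carton: Bystander: cardboard carton 110 x 140 x 90 mm, origin centre of the underside.

How it is judged:
By the outcome, as a careful person would: the job done as asked, in the order asked, and still so for the second after the job is handed in, with the robot touching nothing.
It also fails if it takes over 72 s, if anything falls off the work surface, if the arm or the gripper's body presses on something with over 40 N, if the wrist force passes 120 N, or if a joint passes its speed limit or range.

## Robot

A 6-joint arm with a two-finger parallel gripper is mounted at the origin on the work surface. World frame = base frame: x ahead of the robot, y to its left, z up, the work surface at z = 0. Lengths are in mm, angles in rad, forces in N, time in s.
With the tool pointing down it reaches from about 350 to 775 mm from the base axis. Payload 7.3 kg.
Tool frame: the origin (TCP) lies midway between the tips of the shut fingers; the grasp point (between the pads) lies 19 mm behind it; x points along the fingers, z is the direction in which the jaws open and shut, and the axes are right-handed (so a half turn about x gives the same grasp; the last joint's range is limited). The gripper opens to 92 mm and grips with 3 to 60 N. Pads are 19 mm wide; open, the fingers measure 130 mm over their backs; the gripper's body (75 mm by 190 mm) begins 47 mm behind the grasp point.
Start: joints at [-1.363, 0.342, 1.524, -0, 1.275, -0.146], TCP at [181.917, -492.495, 226.741] pointing down, gripper open.
Joint ranges: [-2.53, 2.53], [-0.77, 2.02], [0.04, 2.7], [-1, 4.14], [0.28, 2.66], [-3.11, 3.11]. Speed limits (rad/s): [2.57, 2.57, 3.14, 3.14, 3.14, 3.14].

## Interface

Orientations are given as [roll, pitch, yaw] about the fixed x, y, z axes, in that order (R = Rz(yaw) Ry(pitch) Rx(roll)).
In Python, from plant import monitor, optics, close_job gives the robot as it stands.
- The arm moves only by the tool send_rows, never from a script. Its argument "commands" is a list that holds one entry, the list of rows, each a list of 5 numbers: the shift along the tool's x, y, z in m, then the turn about the tool's x in degrees, then the finger opening in m, from 0 to 0.0918. A call has 1 to 10 rows; each row shifts and turns the pose as measured when the row begins, along the tool's axes as they then stand; what a row does not reach is not made up. A row lasts 1/12 s, in which the tool goes at most 41.7 mm and 7.16 degrees, less where a joint would pass 70% of its speed; a pose out of reach is approached as far as the arm can. A call with a gripper value outside its range is refused whole. The fingers move at their own pace and stop on an object; the grip force is fixed at half the most. Time passes only in rows, so rows that do not move let the fingers close. It gives the time, the measured TCP pose, the force and the opening at its end, in the units of the state.
- monitor.get_obs(): the state, without advancing time (a new reading comes with each control period).
- optics.capture(name): name is "scene" or "top" or "wrist"; returns a dict with "color" (400x640x3 uint8, blue, green, red), "camera_matrix" (3x3 intrinsics, pixels), "camera_from_world" (4x4, takes a point from world to camera coordinates); the wrist camera has in their place "T_tool_cam" (4x4, takes a point from camera to tool coordinates, whose origin is the TCP and whose axes are the tool frame's). Camera axes: x right, y down, z forward; pixel columns grow to the right and rows downward; lengths in mm; the calibration is good to about 2 mm. A picture is of the moment at which its call begins: read the wrist's pose just before it. There is no depth.
- close_job(): hands the job in, once; it reports no verdict.
The state is a dict: "time": time; "joint_positions": joint angles; "dq": joint speeds; "tau": joint torques, N m; "tool_pos": TCP position; "tcp_rot": TCP orientation; "contact_force": force on the tool from outside, world axes, zero at the start; "moment": the same for the moment, N m; "grip_width": finger opening in mm.
Only numpy, scipy, OpenCV 4.12 (cv2) and the standard library are available. Lean on these libraries where they do the work, as an engineer would, in place of code of your own. Each camera call takes 0.05 s, during which the arm holds its last target.

## Working session

There is one attempt and no reset: what is moved stays moved. The work goes in short steps, Python scripts to look and compute and a tool call to move; the robot and the scene stay as the last step left them, time stands still between calls to the robot, and variables do not carry over. Pictures are saved under pics/ and viewed, and the job is handed in when it is done.

Besides the shell and the picture viewer there is one more tool, called as name(argument=value, ...) on one line, values as JSON. send_rows: Moves the arm, as the interface text tells. Its arguments: {"type":"object","properties":{"commands":{"type":"array","items":{"type":"array","items":{"type":"array","items":{"type":"number"}}}}},"required":["commands"]}

```bash
ls; mkdir -p pics
python3 - <<'E'
from plant import monitor, optics
import cv2,json,numpy as np,pickle
o=monitor.get_obs();print(o)
d={}
for n in("scene","top","wrist"):
    c=optics.capture(n);d[n]=c;cv2.imwrite(f"pics/{n}0.png",c["color"])
    print(n,[ (k,np.round(v,3).tolist()) for k,v in c.items() if k!="color"])
pickle.dump(d,open("cap0.pkl","wb"))
E
```

```text
pics
{'time': 0.0, 'joint_positions': array([-1.36299359e+00,  3.42717150e-01,  1.52498699e+00, -2.18939715e-05,
        1.27539372e+00, -1.45988072e-01]), 'dq': array([-0.00077957,  0.0015214 , -0.00272359, -0.00152643, -0.00163756,
        0.00070813]), 'tau': array([-1.09991252e-03, -4.31245708e+01, -2.44224304e+01,  7.16293976e-02,
        5.60534012e-02, -1.18482512e-04]), 'tool_pos': array([ 181.82806431, -492.08854166,  226.05833086]), 'tcp_rot': array([3.00951269, 1.56929097, 1.79251355]), 'contact_force': array([ 0.42699347,  0.07012216, -1.34004885]), 'moment': array([-0.04596976, -0.00027712, -0.01522581]), 'grip_width': 92.125543409674}
scene [('camera_matrix', [[413.919, 0.0, 318.747], [0.0, 413.919, 202.666], [0.0, 0.0, 1.0]]), ('camera_from_world', [[0.615, 0.788, 0.018, -369.393], [0.628, -0.476, -0.615, -247.296], [-0.476, 0.39, -0.788, 1651.38], [0.0, 0.0, 0.0, 1.0]])]
top [('camera_matrix', [[370.965, 0.0, 320.366], [0.0, 370.965, 185.557], [0.0, 0.0, 1.0]]), ('camera_from_world', [[0.014, -1.0, -0.016, 34.481], [-0.999, -0.013, -0.05, 547.601], [0.05, 0.017, -0.999, 1032.001], [0.0, 0.0, 0.0, 1.0]])]
wrist [('camera_matrix', [[323.473, 0.0, 320.716], [0.0, 323.473, 197.363], [0.0, 0.0, 1.0]]), ('T_tool_cam', [[-0.001, -0.296, 0.955, -158.395], [-0.0, -0.955, -0.296, 80.739], [1.0, -0.0, 0.001, 0.22], [0.0, 0.0, 0.0, 1.0]])]
```

View pics/scene0.png

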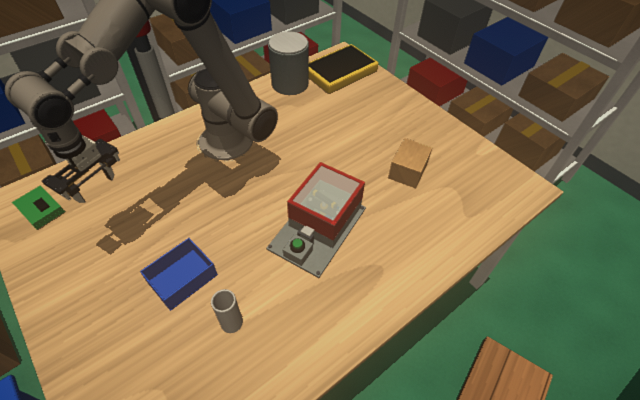

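View pics/top0.png

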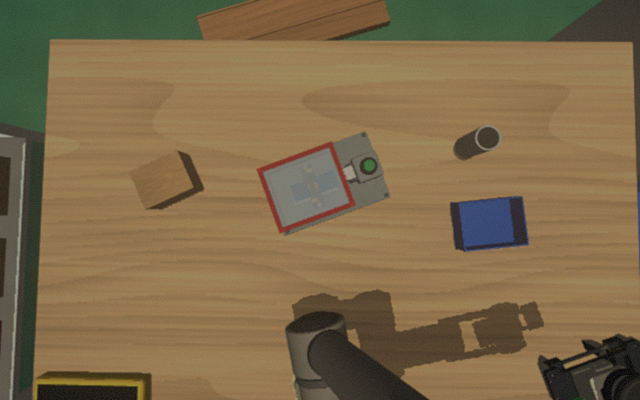

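View pics/wrist0.png

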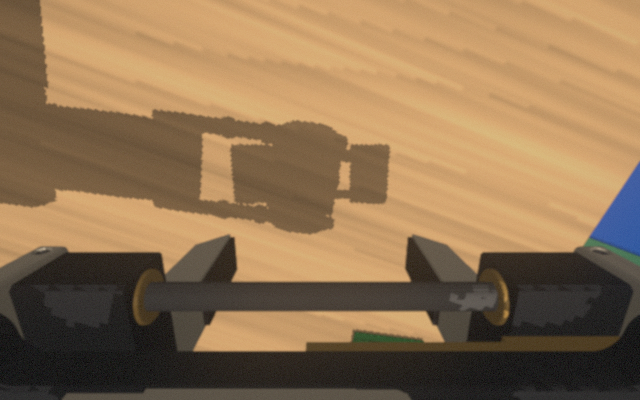

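```bash
cat > h.py <<'E'
import numpy as np,cv2,pickle
def ray(c,u,v):
    K=c["camera_matrix"];T=c["camera_from_world"];R=T[:3,:3];t=T[:3,3]
    o=-R.T@t;d=R.T@np.linalg.solve(K,[u,v,1.]);return o,d/np.linalg.norm(d)
def plane(c,u,v,z):
    o,d=ray(c,u,v);return o+d*(z-o[2])/d[2]
def tri(r1,r2):
    A=np.zeros((3,3));b=np.zeros(3)
    for o,d in(r1,r2):
        P=np.eye(3)-np.outer(d,d);A+=P;b+=P@o
    x=np.linalg.solve(A,b);return x,[np.linalg.norm((np.eye(3)-np.outer(d,d))@(x-o)) for o,d in(r1,r2)]
def wristcam(c,pos,rpy):
    from scipy.spatial.transform import Rotation as Ro
    W=np.eye(4);W[:3,:3]=Ro.from_euler('xyz',rpy).as_matrix();W[:3,3]=pos
    return dict(c,camera_from_world=np.linalg.inv(W@c["T_tool_cam"]))
E
python3 - <<'E'
from h import *
d=pickle.load(open("cap0.pkl","rb"))
def blobs(im,m,amin=30):
    n,l,s,ce=cv2.connectedComponentsWithStats(m.astype(np.uint8))
    return [(s[i].tolist(),ce[i].round(1).tolist(),i) for i in range(1,n) if s[i][4]>amin],l
pt={}
for n in("top","scene"):
    im=d[n]["color"];hsv=cv2.cvtColor(im,cv2.COLOR_BGR2HSV)
    m=(hsv[...,0]>45)&(hsv[...,0]<80)&(hsv[...,1]>110)&(hsv[...,2]>60)
    m[:100]=0; m[:, :200]=0; m[:,450:]=0; m[260:]=0
    b,_=blobs(im,m);print(n,'green',b)
    m=((hsv[...,0]<6)|(hsv[...,0]>174))&(hsv[...,1]>140)&(hsv[...,2]>70)
    m[:120]=0; m[:, :200]=0; m[:,450:]=0; m[260:]=0
    b,l=blobs(im,m);print(n,'red',b)
    i=max(b,key=lambda q:q[0][4])[2];c,_=cv2.findContours((l==i).astype(np.uint8),0,2)
    c=max(c,key=cv2.contourArea);r=cv2.minAreaRect(c);bx=cv2.boxPoints(r);print(bx.tolist())
    if n=="top":
        P=[plane(d[n],*p,142) for p in bx];print(np.round(P,1).tolist(),[np.linalg.norm(P[k]-P[k-1]) for k in range(4)])
        print('ctr',np.mean(P,0))
for n in("top","scene"):
    im=d[n]["color"]
    x0,y0,w,h=(245,120,160,125) if n=="top" else (255,155,125,130)
    cv2.imwrite(f"pics/{n}_z.png",cv2.resize(im[y0:y0+h,x0:x0+w],None,fx=4.5,fy=4.5,interpolation=2))
E
```

```text
top green [([365, 160, 10, 10, 47], [369.7, 164.5], 1)]
top red [([258, 142, 97, 91, 1004], [306.0, 187.9], 1)]
[[256.427001953125, 169.03782653808594], [331.34674072265625, 141.35011291503906], [354.80743408203125, 204.83201599121094], [279.8876953125, 232.5197296142578]]
[[579.8, 199.2, 142.0], [651.2, 13.9, 142.0], [494.3, -45.9, 142.0], [423.6, 137.7, 142.0]] [np.float64(167.80742358165153), np.float64(198.6333456012187), np.float64(167.87843169083618), np.float64(196.73613911967482)]
ctr [537.20462094  76.24002105 142.        ]
scene green [([292, 239, 11, 9, 75], [297.0, 242.9], 1)]
scene red [([288, 163, 76, 63, 610], [326.4, 195.9], 1)]
[[287.58648681640625, 201.78111267089844], [312.47027587890625, 154.7783966064453], [364.06756591796875, 182.09461975097656], [339.18377685546875, 229.0973358154297]]
```

```bash
true
```

```text
(no output)
```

View pics/top_z.png

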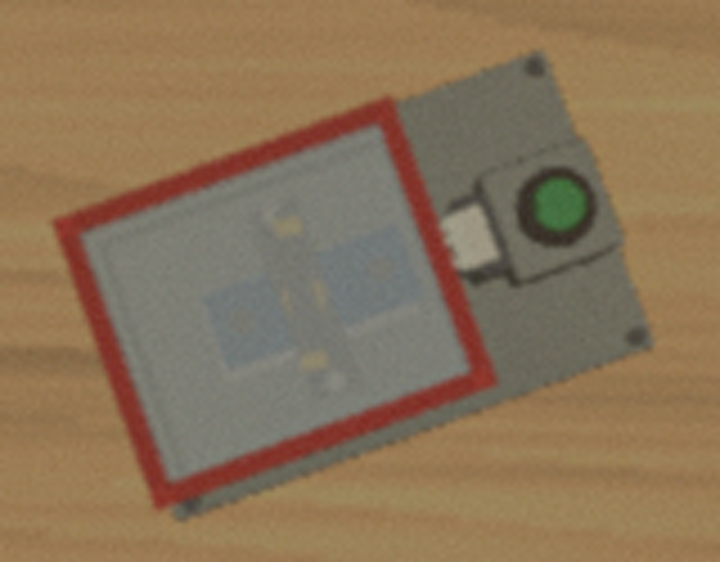

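View pics/scene_z.png

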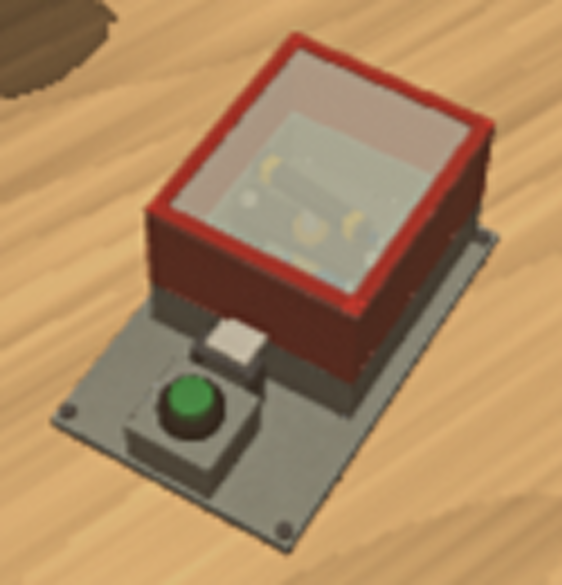

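Run:
```python
from h import *
d=pickle.load(open("cap0.pkl","rb"));t,s=d["top"],d["scene"]
print(tri(ray(t,369.2,165.1),ray(s,297.2,242.8)), plane(t,369.2,165.1,73),plane(s,297.2,242.8,73))
# yellow bands top: (288,226),(314,360)
z=lambda a:(245+a[0]/4.5,120+a[1]/4.5); w=lambda a:(255+a[0]/4.5,155+a[1]/4.5)
A=plane(t,*z((288,226)),131);B=plane(t,*z((314,360)),131);print('top',A,B,(A+B)/2)
A=plane(s,*w((270,168)),131);B=plane(s,*w((356,224)),131);print('scene',A,B,(A+B)/2)
for q in((541,55),(650,347),(182,518)): print('base',plane(t,*z(q),12))
for q in((52,423),(290,550),(497,240)): print('base',plane(s,*w(q),12))
for n,q in (('core',(487,138)),('bin1',(452,203)),('bin2',(528,248)),('cart',(180,152)),('cart',(202,185))): print(n,plane(t,*q,{'core':150}.get(n,75)))
```

```text
(array([600.43337522, -86.92645951,  78.35121377]), [np.float64(1.0926098232085002), np.float64(1.0926098232085468)]) [600.3573013  -88.41783182  73.        ] [598.27870842 -84.15149738  73.        ]
top [579.4243728   68.90634637 131.        ] [504.93584635  53.31008565 131.        ] [542.18010958  61.10821601 131.        ]
scene [509.33774772  52.94079247 131.        ] [585.39034016  69.88034129 131.        ] [547.36404394  61.41056688 131.        ]
base [700.47772455 -83.42980618  12.        ]
base [ 517.18719662 -152.84819656   12.        ]
base [406.47914719 138.0821522   12.        ]
base [ 525.43564516 -154.59587595   12.        ]
base [708.35535606 -81.64450955  12.        ]
base [595.60789583 209.68889213  12.        ]
core [ 662.28471318 -367.17236603  150.        ]
bin1 [ 502.57199888 -306.51140572   75.        ]
bin2 [ 387.99143251 -503.22648043   75.        ]
cart [629.30189645 418.73626947  75.        ]
cart [541.42506168 356.73900778  75.        ]
```

```bash
cat >> h.py <<'E'
def st():
    from plant import monitor
    from scipy.spatial.transform import Rotation as Ro
    o=monitor.get_obs();R=Ro.from_euler('xyz',o['tcp_rot']).as_matrix()
    a=lambda v:round(float(np.degrees(np.arctan2(v[1],v[0]))),2)
    print('t',round(float(o['time']),2),'pos',o['tool_pos'].round(1),'F',o['contact_force'].round(2),'M',o['moment'].round(3),'w',round(float(o['grip_width']),1))
    print('q',o['joint_positions'].round(3),'xaxis',R[:,0].round(4),'yaw y',a(R[:,1]),'yaw z',a(R[:,2]))
    return o,R
def togo(p,zyaw=None):
    o,R=st();print('shift tool mm',(R.T@(np.array(p)-o['tool_pos'])).round(1))
E
python3 - <<'E'
from h import *
st()
E
```

```text
t 0.15 pos [ 181.9 -492.2  226.2] F [ 0.2  -1.   -0.77] M [-0.02  -0.005 -0.013] w 91.8
q [-1.363  0.343  1.525 -0.     1.275 -0.146] xaxis [-2.0e-04  1.1e-03 -1.0e+00] yaw y 20.27 yaw z -69.73
```

send_rows(commands=[[[0,0.038,-0.0168,0,0],[0,0.038,-0.0168,0,0],[0,0.038,-0.0168,0,0],[0,0.038,-0.0168,0,0],[0,0.038,-0.0168,0,0],[0,0.038,-0.0168,0,0],[0,0.038,-0.0168,0,0],[0,0.038,-0.0168,0,0],[0,0.038,-0.0168,0,0],[0,0.038,-0.0168,0,0]]])

```text
time: 0.98
tool_pos: [479.1, -204.6, 223.1]
tcp_rot: [-2.366, 1.566, 2.684]
contact_force: [0.0, -1.5, -0.4]
grip_width: 29.9
```

Run:
```python
from h import *
togo((600,-87,226))
```

```text
t 0.98 pos [ 479.1 -204.6  223.1] F [ 0.01 -1.54 -0.36] M [-0.067 -0.01  -0.024] w 29.9
q [-0.551  0.34   1.537 -0.     1.268  0.682] xaxis [-0.0039  0.0019 -1.    ] yaw y 19.39 yaw z -70.62
shift tool mm [ -3.2 153.1 -70.8]
```

send_rows(commands=[[[0,0.037,-0.0172,0,0],[0,0.037,-0.0172,0,0],[0,0.037,-0.0172,0,0],[0,0.03,-0.014,0,0],[0,0,0,7,0],[0,0,0,7,0],[0,0,0,7,0],[0,0,0,7,0],[0,0,0,7,0],[0,0,0,7,0]]])

```text
time: 1.82
tool_pos: [596.5, -80.7, 217.4]
tcp_rot: [-1.718, 1.559, 2.59]
contact_force: [0.7, 0.4, -0.3]
grip_width: 0.6
```

send_rows(commands=[[[0,0,0,7,0],[0,0,0,7,0],[0,0,0,7,0],[0,0,0,7,0],[0,0,0,7,0],[0,0,0,7,0],[0,0,0,4,0],[0,0,0,0,0]]])

```text
time: 2.48
tool_pos: [595.0, -79.9, 213.6]
tcp_rot: [-0.776, 1.552, 2.702]
contact_force: [0.3, -0.2, -0.2]
grip_width: 0.2
```

Run:
```python
from h import *
from plant import optics
togo((600,-87,110))
o,R=st()
c=optics.capture("wrist");cv2.imwrite("pics/w1.png",c["color"])
w=wristcam(c,o['tool_pos'],o['tcp_rot']);pickle.dump(w,open("w1.pkl","wb"))
T=w['camera_from_world']
p=T@[600,-87,73,1];print((w['camera_matrix']@p[:3]/p[2])[:2])
```

```text
t 2.48 pos [595.  -79.9 213.6] F [ 0.28 -0.19 -0.19] M [ 0.098 -0.069  0.015] w 0.2
q [-0.263  0.502  1.308  0.003  1.35   2.541] xaxis [-0.0172  0.0081 -0.9998] yaw y -70.71 yaw z -160.7
shift tool mm [103.5   9.7  -3.8]
t 2.48 pos [595.  -79.9 213.6] F [ 0.28 -0.19 -0.19] M [ 0.098 -0.069  0.015] w 0.2
q [-0.263  0.502  1.308  0.003  1.35   2.541] xaxis [-0.0172  0.0081 -0.9998] yaw y -70.71 yaw z -160.7
[316.6166457  175.21812224]
```

View pics/w1.png

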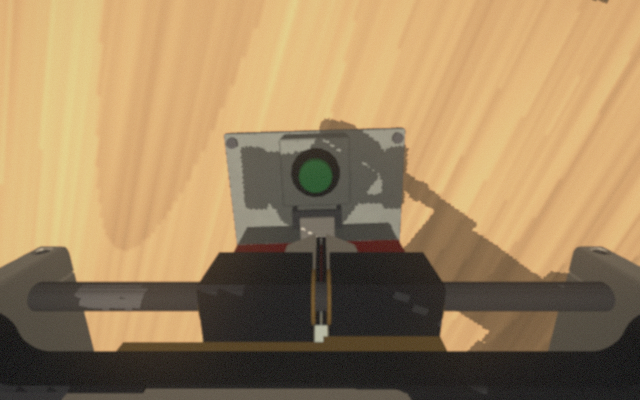

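send_rows(commands=[[[0.0,0.009,-0.004,0,0],[0.03,0,0,0,0],[0.03,0,0,0,0],[0.025,0,0,0,0],[0.015,0,0,0,0],[0,0,0,0,0]]])

```text
time: 3.03
tool_pos: [604.3, -89.7, 111.2]
tcp_rot: [-0.842, 1.559, 2.654]
contact_force: [-1.1, -0.1, -0.5]
grip_width: 0.6
```

Run:
```python
from h import *
togo((600,-87,75))
```

```text
t 3.03 pos [604.3 -89.7 111.2] F [-1.09 -0.14 -0.46] M [ 0.163 -0.017 -0.041] w 0.6
q [-0.274  0.609  1.418  0.003  1.127  2.512] xaxis [-0.0107  0.0057 -0.9999] yaw y -69.68 yaw z -159.68
shift tool mm [36.3 -3.7  2.8]
```

send_rows(commands=[[[0.01,-0.0035,0.003,0,0],[0.01,0,0,0,0],[0.01,0,0,0,0],[0,0,0,0,0]]])

```text
time: 3.37
tool_pos: [602.1, -89.1, 80.9]
tcp_rot: [-0.864, 1.561, 2.637]
contact_force: [-0.5, 0.3, 0.4]
grip_width: 0.3
```

send_rows(commands=[[[0.003,0,0,0,0],[0.003,0,0,0,0],[0,0,0,0,0]]])

```text
time: 3.62
tool_pos: [603.4, -89.6, 76.6]
tcp_rot: [-0.952, 1.563, 2.55]
contact_force: [-1.9, 1.0, 3.8]
grip_width: 0.7
```

Contact starts (3.8 N). Continue.

send_rows(commands=[[[0.003,0,0,0,0],[0.002,0,0,0,0]]])

```text
time: 3.78
tool_pos: [603.8, -89.6, 73.5]
tcp_rot: [-1.019, 1.565, 2.483]
contact_force: [-4.6, 1.2, 6.6]
grip_width: -0.1
```

send_rows(commands=[[[0.003,0,0,0,0],[0.002,0,0,0,0]]])

```text
time: 3.95
tool_pos: [603.9, -89.7, 71.1]
tcp_rot: [-1.073, 1.566, 2.43]
contact_force: [-6.0, 1.8, 14.3]
grip_width: 0.6
```

send_rows(commands=[[[-0.004,0,0,0,0],[-0.02,0,0,0,0],[-0.03,0,0,0,0],[-0.02,0,0,0,0]]])

```text
time: 4.28
tool_pos: [602.5, -89.5, 145.0]
tcp_rot: [-0.808, 1.561, 2.695]
contact_force: [0.3, 0.3, 0.9]
grip_width: 0.3
```

Run:
```python
from h import *
from plant import optics
st()
c=optics.capture("scene");cv2.imwrite("pics/s2.png",c["color"])
```

```text
t 4.28 pos [602.5 -89.5 145. ] F [0.3  0.31 0.92] M [ 0.108 -0.055 -0.01 ] w 0.3
q [-2.740e-01  5.700e-01  1.387e+00  2.000e-03  1.194e+00  2.505e+00] xaxis [-0.0088  0.0042 -1.    ] yaw y -69.29 yaw z -159.29
```

View pics/s2.png

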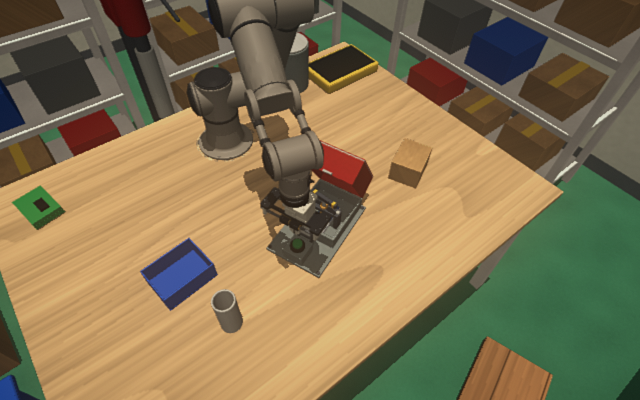

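send_rows(commands=[[[-0.04,0,0,0,0],[-0.04,0,0,0,0],[0,0,0,-7,0.09],[0,0,0,-7,0.09],[0,0,0,-7,0.09],[0,0,0,-7,0.09],[0,0,0,-7,0.09],[0,0,0,-7,0.09],[0,0,0,-7,0.09],[0,0,0,-7,0.09]]])

```text
time: 5.17
tool_pos: [608.0, -91.4, 234.2]
tcp_rot: [1.579, 1.557, -0.2]
contact_force: [0.2, 0.2, 0.0]
grip_width: 49.4
```

send_rows(commands=[[[0,0,0,-7,0.09],[0,0,0,-7,0.09],[0,0,0,-7,0.09],[0,0,0,-7,0.09],[0,0,0,-7,0.09],[0,0,0,-7,0.09],[0,0,0,-7,0.09],[0,0,0,-7,0.09],[0,0,0,-7,0.09],[0,0,0,-7,0.09]]])

```text
time: 6.0
tool_pos: [610.4, -92.2, 235.0]
tcp_rot: [0.281, 1.548, -0.249]
contact_force: [-0.1, 0.1, -0.1]
grip_width: 89.9
```

send_rows(commands=[[[0,0,0,-7,0.09],[0,0,0,-7,0.09],[0,0,0,-7,0.09],[0,0,0,-7,0.09],[0,0,0,-7,0.09],[0,0,0,-7,0.09],[0,0,0,-7,0.09],[0,0,0,-7,0.09],[0,0,0,-7,0.09],[0,0,0,-7,0.09]]])

```text
time: 6.83
tool_pos: [612.7, -92.9, 235.7]
tcp_rot: [-0.992, 1.54, -0.272]
contact_force: [0.0, 0.6, -0.4]
grip_width: 89.7
```

Run:
```python
from h import *
from plant import optics
togo((543,62,225))
c=optics.capture("top");cv2.imwrite("pics/t3.png",c["color"]);pickle.dump(c,open("t3.pkl","wb"))
```

```text
t 6.83 pos [612.7 -92.9 235.7] F [ 0.01  0.6  -0.43] M [ 0.033 -0.125 -0.002] w 89.7
q [-0.274  0.495  1.259  0.     1.357 -0.994] xaxis [ 0.0296 -0.0083 -0.9995] yaw y 131.25 yaw z 41.27
shift tool mm [  7.3 162.7  49.6]
```

View pics/t3.png

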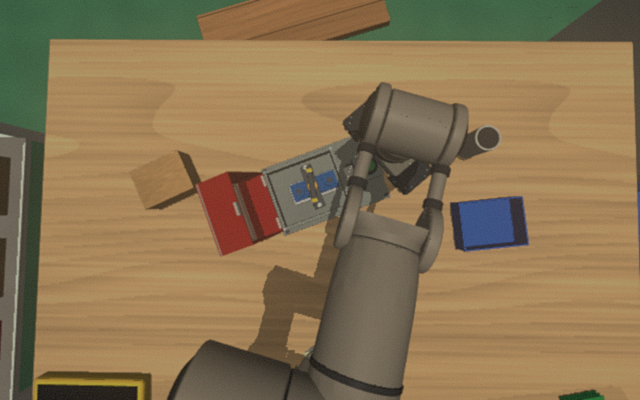

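Run:
```python
from h import *
t=pickle.load(open("t3.pkl","rb"));im=t["color"]
hsv=cv2.cvtColor(im,cv2.COLOR_BGR2HSV)
m=((hsv[...,0]>17)&(hsv[...,0]<32)&(hsv[...,1]>130)&(hsv[...,2]>90)).astype(np.uint8)
m[:, :285]=0;m[:,340:]=0;m[:160]=0;m[215:]=0
n,l,s,c=cv2.connectedComponentsWithStats(m)
P=[]
for i in range(1,n): print(s[i],c[i],plane(t,*c[i],131).round(1))
cv2.imwrite("pics/t3z.png",cv2.resize(im[145:245,250:350],None,fx=6,fy=6,interpolation=2))
```

```text
[306 168   6   5  21] [308.52380952 169.9047619 ] [580.2  70.1 131. ]
[314 182   3   7  13] [315.38461538 185.23076923] [541.9  52.3 131. ]
[308 184   1   1   1] [308. 184.] [544.8  70.9 131. ]
[308 186   1   2   2] [308.  186.5] [538.5  70.8 131. ]
[312 198   6   4  23] [314.39130435 199.56521739] [506.   54.3 131. ]
```

View pics/t3z.png

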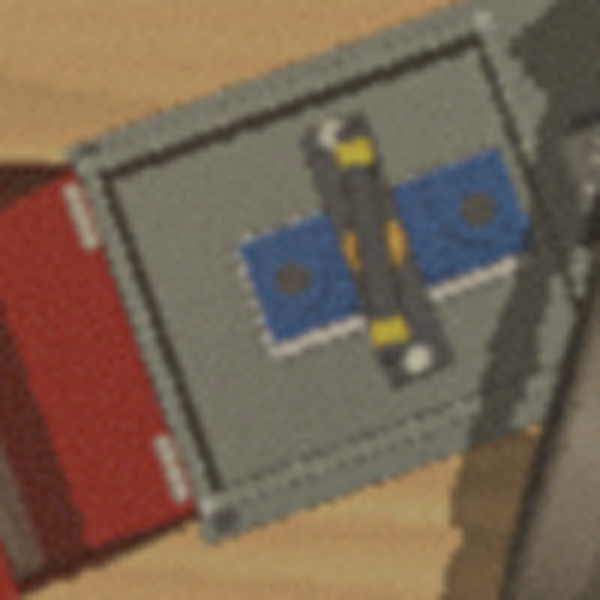

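send_rows(commands=[[[0.002,0.036,0.011,0,0.09],[0.002,0.036,0.011,0,0.09],[0.002,0.036,0.011,0,0.09],[0.0,0.036,0.011,0,0.09],[0,0,0,-7,0.09],[0,0,0,-7,0.09],[0,0,0,-7,0.09],[0,0,0,-7,0.09],[0,0,0,-7,0.09],[0,0,0,-7,0.09]]])

```text
time: 7.72
tool_pos: [548.8, 49.8, 226.2]
tcp_rot: [-1.694, 1.532, -0.241]
contact_force: [0.4, -1.0, 0.0]
grip_width: 90.2
```

send_rows(commands=[[[0,0,0,-7,0.06],[0,0,0,-7,0.06],[0,0,0,-5,0.06],[0,0,0,0,0.06]]])

```text
time: 8.05
tool_pos: [549.6, 50.0, 226.8]
tcp_rot: [-2.023, 1.529, -0.229]
contact_force: [-0.0, 0.3, 0.9]
grip_width: 68.1
```

Run:
```python
from h import *
from plant import optics
togo((543,62,160))
o,R=st()
c=optics.capture("wrist");cv2.imwrite("pics/w4.png",c["color"])
w=wristcam(c,o['tool_pos'],o['tcp_rot']);pickle.dump(w,open("w4.pkl","wb"))
T=w['camera_from_world']
for q in ([580.2,70.1,131,1],[506,54.3,131,1],[543,62,131,1]):
    p=T@q;print((w['camera_matrix']@p[:3]/p[2])[:2])
```

```text
t 8.05 pos [549.6  50.  226.8] F [-0.02  0.26  0.86] M [ 0.113 -0.094 -0.016] w 68.1
q [-0.044  0.368  1.485 -0.008  1.247 -1.835] xaxis [ 0.0407 -0.0095 -0.9991] yaw y -167.22 yaw z 102.74
shift tool mm [66.4  6.3 14.4]
t 8.05 pos [549.6  50.  226.8] F [-0.02  0.26  0.86] M [ 0.113 -0.094 -0.016] w 68.1
q [-0.044  0.368  1.485 -0.008  1.247 -1.835] xaxis [ 0.0407 -0.0095 -0.9991] yaw y -167.22 yaw z 102.74
[338.29021856 232.5072068 ]
[341.27215188 143.85153682]
[339.50119608 190.12260976]
```

View pics/w4.png

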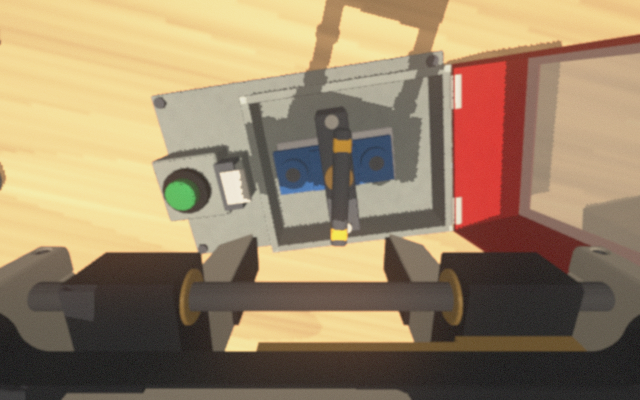

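Run:
```python
from h import *
togo((543.7,61.8,105))
```

```text
t 8.1 pos [549.6  50.  226.9] F [ 0.64 -0.03 -0.01] M [ 0.133 -0.174 -0.001] w 63.9
q [-0.044  0.368  1.485 -0.008  1.247 -1.831] xaxis [ 0.0407 -0.0094 -0.9991] yaw y -167.46 yaw z 102.5
shift tool mm [121.4   7.8  15. ]
```

send_rows(commands=[[[0.01,0.008,0.015,-0.5,0.055],[0.025,0,0,0,0.055],[0.025,0,0,0,0.055],[0.02,0,0,0,0.055],[0,0,0,0,0.055]]])

```text
time: 8.52
tool_pos: [543.8, 62.6, 146.3]
tcp_rot: [-1.965, 1.521, -0.193]
contact_force: [-0.0, -0.4, -0.4]
grip_width: 55.1
```

Run:
```python
from h import *
togo((543.5,61.8,105))
```

```text
t 8.52 pos [543.8  62.6 146.3] F [-0.03 -0.39 -0.45] M [ 0.152 -0.04  -0.036] w 55.1
q [-0.02   0.434  1.623 -0.01   1.036 -1.788] xaxis [ 0.0492 -0.0096 -0.9987] yaw y -168.41 yaw z 101.54
shift tool mm [41.2  2.4  0.1]
```

send_rows(commands=[[[0.015,0.001,0,0,0.05],[0.015,0.001,0,0,0.05],[0.01,0,0,0,0.045],[0,0,0,0,0.045]]])

```text
time: 8.85
tool_pos: [545.6, 61.7, 107.6]
tcp_rot: [-1.941, 1.517, -0.181]
contact_force: [-0.5, 0.7, 0.4]
grip_width: 45.6
```

Run:
```python
from h import *
from plant import optics
togo((543.5,61.8,105))
c=optics.capture("wrist");cv2.imwrite("pics/w5.png",c["color"])
```

```text
t 8.85 pos [545.6  61.7 107.6] F [-0.48  0.7   0.4 ] M [ 0.175 -0.092  0.047] w 45.6
q [-0.022  0.482  1.666 -0.011  0.94  -1.775] xaxis [ 0.0527 -0.0097 -0.9986] yaw y -169.17 yaw z 100.78
shift tool mm [2.5 2.2 0.5]
```

View pics/w5.png

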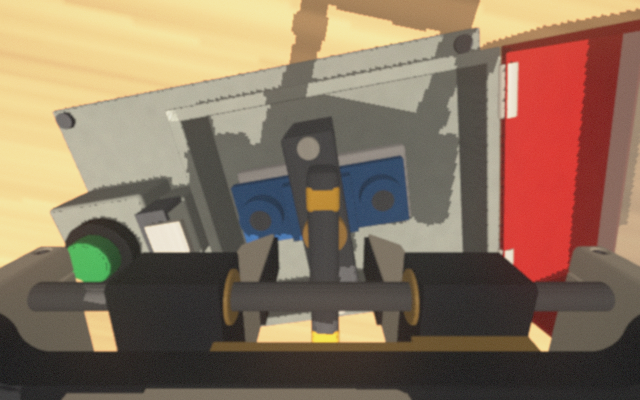

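send_rows(commands=[[[0.002,0.002,0.0005,-1,0.02],[0,0,0,0,0.02],[0,0,0,0,0.02],[0,0,0,0,0.02]]])

```text
time: 9.23
tool_pos: [546.2, 61.8, 110.0]
tcp_rot: [-1.939, 1.51, -0.162]
contact_force: [-0.2, 0.2, 1.0]
grip_width: 23.3
```

Run:
```python
from h import *
togo((543.5,61.8,105))
```

```text
t 9.23 pos [546.2  61.8 110. ] F [-0.16  0.2   1.02] M [ 0.11  -0.107  0.01 ] w 23.3
q [-0.022  0.476  1.669 -0.011  0.936 -1.792] xaxis [ 0.0599 -0.0098 -0.9982] yaw y -168.17 yaw z 101.76
shift tool mm [4.9 2.9 0.6]
```

send_rows(commands=[[[0.005,0.003,0.0005,0,0.018],[0.001,0,0,0,0.0],[0.001,0,0,0,0.0],[0.0005,0,0,0,0.0],[0.0005,0,0,0,0]]])

```text
time: 9.65
tool_pos: [543.5, 63.0, 104.6]
tcp_rot: [-1.901, 1.507, -0.125]
contact_force: [-1.6, -1.2, 2.4]
grip_width: 13.9
```

Run:
```python
from h import *
togo((543.5,61.8,105))
```

```text
t 9.65 pos [543.5  63.  104.6] F [-1.62 -1.16  2.41] M [0.06  0.099 0.088] w 13.9
q [-0.021  0.478  1.685 -0.008  0.916 -1.792] xaxis [ 0.0629 -0.0079 -0.998 ] yaw y -168.2 yaw z 101.73
shift tool mm [-0.4  0.2 -1.1]
```

send_rows(commands=[[[0.0006,0,0,5,0],[0.0006,0,0,5,0],[0.0006,0,0,5,0],[0.0006,0,0,5,0],[0.0006,0,0,5,0]]])

```text
time: 10.07
tool_pos: [543.5, 63.4, 103.0]
tcp_rot: [-1.445, 1.506, -0.121]
contact_force: [-0.4, 0.7, 4.5]
grip_width: 13.7
```

Run:
```python
from h import *
st()
```

```text
t 10.07 pos [543.5  63.4 103. ] F [-0.42  0.7   4.53] M [-0.118  0.186  0.121] w 13.7
q [-0.02   0.48   1.687 -0.008  0.91  -1.339] xaxis [ 0.0643 -0.0078 -0.9979] yaw y 165.84 yaw z 75.87
```

```bash
cat >> h.py <<'E'
def rec():
    import os
    o,R=st();ax=R[:,0];r=[float(o['time']),float(np.degrees(np.arctan2(R[1,2],R[0,2]))),float(o['moment']@ax),float(o['moment'][2]),float(o['tau'][5]),float(o['tool_pos'][2]),float(o['contact_force'][2])]
    open('log.txt','a').write(' '.join('%.4f'%x for x in r)+'\n');print('REC t,yaw,M.x,Mz,tau6,z,Fz',np.round(r,4))
E
python3 -c "
from h import *
rec()"
```

```text
t 10.07 pos [543.5  63.4 103. ] F [-0.42  0.7   4.53] M [-0.118  0.186  0.121] w 13.7
q [-0.02   0.48   1.687 -0.008  0.91  -1.339] xaxis [ 0.0643 -0.0078 -0.9979] yaw y 165.84 yaw z 75.87
REC t,yaw,M.x,Mz,tau6,z,Fz [ 10.0667  75.8727  -0.1294   0.1206  -1.3484 103.0277   4.5261]
```

send_rows(commands=[[[0.0004,0,0,5,0],[0.0004,0,0,5,0]]])

```text
time: 10.23
tool_pos: [543.5, 63.5, 102.4]
tcp_rot: [-1.267, 1.506, -0.126]
contact_force: [0.8, 1.4, 1.7]
grip_width: 14.2
```

```bash
python3 -c "
from h import *
rec()"
```

```text
t 10.23 pos [543.5  63.5 102.4] F [0.84 1.38 1.74] M [-0.159  0.119  0.119] w 14.2
q [-0.02   0.48   1.688 -0.009  0.909 -1.156] xaxis [ 0.0646 -0.0082 -0.9979] yaw y 155.36 yaw z 65.43
REC t,yaw,M.x,Mz,tau6,z,Fz [ 10.2333  65.4319  -0.13     0.119   -1.3281 102.4251   1.7354]
```

send_rows(commands=[[[0.0004,0,0,5,0],[0.0004,0,0,5,0]]])

```text
time: 10.4
tool_pos: [543.7, 63.7, 101.8]
tcp_rot: [-1.09, 1.505, -0.131]
contact_force: [0.5, 1.1, 1.5]
grip_width: 13.9
```

```bash
python3 -c "
from h import *
rec()"
```

```text
t 10.4 pos [543.7  63.7 101.8] F [0.47 1.11 1.53] M [-0.283  0.185  0.051] w 13.9
q [-0.019  0.481  1.688 -0.009  0.907 -0.973] xaxis [ 0.065  -0.0086 -0.9978] yaw y 144.89 yaw z 55.0
REC t,yaw,M.x,Mz,tau6,z,Fz [ 1.040000e+01  5.499520e+01 -7.140000e-02  5.150000e-02 -1.324700e+00
  1.018169e+02  1.533300e+00]
```

send_rows(commands=[[[0.0004,0,0,5,0],[0.0004,0,0,5,0]]])

```text
time: 10.57
tool_pos: [543.8, 63.9, 101.1]
tcp_rot: [-0.912, 1.505, -0.135]
contact_force: [0.3, 0.9, 2.5]
grip_width: 13.8
```

```bash
python3 -c "
from h import *
rec()"
```

```text
t 10.57 pos [543.8  63.9 101.1] F [0.33 0.93 2.48] M [-0.25   0.18   0.092] w 13.8
q [-0.018  0.482  1.689 -0.01   0.905 -0.789] xaxis [ 0.0653 -0.0089 -0.9978] yaw y 134.43 yaw z 44.55
REC t,yaw,M.x,Mz,tau6,z,Fz [ 1.056670e+01  4.455200e+01 -1.097000e-01  9.190000e-02 -1.322000e+00
  1.011457e+02  2.477300e+00]
```

send_rows(commands=[[[0.0004,0,0,5,0],[0.0004,0,0,5,0]]])

```text
time: 10.73
tool_pos: [543.9, 64.1, 100.5]
tcp_rot: [-0.736, 1.504, -0.142]
contact_force: [1.1, 0.7, 1.6]
grip_width: 14.0
```

```bash
python3 -c "
from h import *
rec()"
```

```text
t 10.73 pos [543.9  64.1 100.5] F [1.06 0.73 1.58] M [-0.307  0.301  0.148] w 14.0
q [-0.018  0.483  1.689 -0.01   0.903 -0.606] xaxis [ 0.0658 -0.0094 -0.9978] yaw y 123.99 yaw z 34.11
REC t,yaw,M.x,Mz,tau6,z,Fz [ 10.7333  34.114   -0.1708   0.1481  -1.3197 100.5439   1.5753]
```

send_rows(commands=[[[0.0004,0,0,5,0],[0.0004,0,0,5,0]]])

```text
time: 10.9
tool_pos: [544.1, 64.2, 99.9]
tcp_rot: [-0.56, 1.504, -0.148]
contact_force: [0.3, 0.9, 1.9]
grip_width: 14.3
```

```bash
python3 -c "
from h import *
rec()"
```

```text
t 10.9 pos [544.1  64.2  99.9] F [0.33 0.95 1.92] M [-0.27   0.302  0.141] w 14.3
q [-0.017  0.484  1.69  -0.011  0.901 -0.423] xaxis [ 0.0661 -0.0099 -0.9978] yaw y 113.54 yaw z 23.66
REC t,yaw,M.x,Mz,tau6,z,Fz [10.9    23.6562 -0.1617  0.1412 -1.3197 99.8704  1.9153]
```

send_rows(commands=[[[0.0004,0,0,5,0]]])

```text
time: 10.98
tool_pos: [544.3, 64.3, 99.6]
tcp_rot: [-0.473, 1.504, -0.152]
contact_force: [1.0, 0.9, 3.6]
grip_width: 14.0
```

```bash
python3 -c "
from h import *
rec()"
```

```text
t 10.98 pos [544.3  64.3  99.6] F [0.97 0.91 3.55] M [-0.305  0.334  0.033] w 14.0
q [-0.017  0.485  1.69  -0.012  0.9   -0.331] xaxis [ 0.0665 -0.0102 -0.9977] yaw y 108.33 yaw z 18.43
REC t,yaw,M.x,Mz,tau6,z,Fz [ 1.09833e+01  1.84307e+01 -5.71000e-02  3.35000e-02 -1.32390e+00
  9.96168e+01  3.55220e+00]
```

send_rows(commands=[[[0.0004,0,0,5,0]]])

```text
time: 11.07
tool_pos: [544.4, 64.3, 99.3]
tcp_rot: [-0.385, 1.503, -0.156]
contact_force: [0.7, 0.5, 2.3]
grip_width: 14.0
```

```bash
python3 -c "
from h import *
rec()"
```

```text
t 11.07 pos [544.4  64.3  99.3] F [0.69 0.49 2.27] M [-0.3    0.305  0.12 ] w 14.0
q [-0.017  0.485  1.69  -0.012  0.9   -0.239] xaxis [ 0.0666 -0.0105 -0.9977] yaw y 103.11 yaw z 13.2
REC t,yaw,M.x,Mz,tau6,z,Fz [11.0667 13.1979 -0.1429  0.12   -1.3199 99.3091  2.2747]
```

send_rows(commands=[[[0.0004,0,0,5,0],[0.0004,0,0,5,0]]])

```text
time: 11.23
tool_pos: [544.7, 64.3, 98.8]
tcp_rot: [-0.21, 1.503, -0.163]
contact_force: [1.0, 1.1, 0.7]
grip_width: 14.4
```

```bash
python3 -c "
from h import *
rec()"
```

```text
t 11.23 pos [544.7  64.3  98.8] F [1.03 1.12 0.7 ] M [-0.281  0.394  0.07 ] w 14.4
q [-0.016  0.486  1.69  -0.013  0.898 -0.056] xaxis [ 0.0671 -0.0111 -0.9977] yaw y 92.67 yaw z 2.72
REC t,yaw,M.x,Mz,tau6,z,Fz [ 1.12333e+01  2.71990e+00 -9.27000e-02  6.97000e-02 -1.32520e+00
  9.87644e+01  6.96400e-01]
```

send_rows(commands=[[[0.0004,0,0,5,0],[0.0004,0,0,5,0]]])

```text
time: 11.4
tool_pos: [544.9, 64.3, 98.2]
tcp_rot: [-0.035, 1.502, -0.17]
contact_force: [1.4, 0.6, 2.5]
grip_width: 14.7
```

```bash
python3 -c "
from h import *
rec()"
```

```text
t 11.4 pos [544.9  64.3  98.2] F [1.39 0.62 2.51] M [-0.283  0.396  0.079] w 14.7
q [-0.016  0.487  1.69  -0.013  0.896  0.128] xaxis [ 0.0674 -0.0116 -0.9977] yaw y 82.23 yaw z -7.76
REC t,yaw,M.x,Mz,tau6,z,Fz [ 1.14000e+01 -7.76260e+00 -1.02600e-01  7.92000e-02 -1.33080e+00
  9.81874e+01  2.50690e+00]
```

send_rows(commands=[[[0.0004,0,0,5,0],[0.0004,0,0,5,0]]])

```text
time: 11.57
tool_pos: [545.1, 64.2, 97.6]
tcp_rot: [0.142, 1.502, -0.177]
contact_force: [0.6, 1.0, 3.3]
grip_width: 13.6
```

```bash
python3 -c "
from h import *
rec()"
```

```text
t 11.57 pos [545.1  64.2  97.6] F [0.58 1.   3.26] M [-0.161  0.476  0.171] w 13.6
q [-0.016  0.488  1.691 -0.014  0.895  0.311] xaxis [ 0.0677 -0.0121 -0.9976] yaw y 71.78 yaw z -18.26
REC t,yaw,M.x,Mz,tau6,z,Fz [ 11.5667 -18.2614  -0.1868   0.1705  -1.3242  97.6141   3.2561]
```

send_rows(commands=[[[0.0004,0,0,5,0],[0.0004,0,0,5,0]]])

```text
time: 11.73
tool_pos: [545.3, 64.1, 97.2]
tcp_rot: [0.318, 1.502, -0.183]
contact_force: [0.8, -0.3, 3.7]
grip_width: 14.4
```

```bash
python3 -c "
from h import *
rec()"
```

```text
t 11.73 pos [545.3  64.1  97.2] F [ 0.75 -0.31  3.69] M [-0.088  0.477  0.1  ] w 14.4
q [-0.016  0.489  1.691 -0.015  0.894  0.494] xaxis [ 0.068  -0.0126 -0.9976] yaw y 61.33 yaw z -28.75
REC t,yaw,M.x,Mz,tau6,z,Fz [ 11.7333 -28.7543  -0.1117   0.0999  -1.2911  97.158    3.6944]
```

send_rows(commands=[[[0.0004,0,0,5,0]]])

```text
time: 11.82
tool_pos: [545.5, 64.1, 96.9]
tcp_rot: [0.406, 1.501, -0.186]
contact_force: [1.3, 0.2, 2.6]
grip_width: 14.3
```

```bash
python3 -c "
from h import *
rec()"
```

```text
t 11.82 pos [545.5  64.1  96.9] F [1.32 0.24 2.59] M [-0.126  0.432  0.169] w 14.3
q [-0.016  0.489  1.691 -0.015  0.893  0.586] xaxis [ 0.0682 -0.0129 -0.9976] yaw y 56.1 yaw z -34.0
REC t,yaw,M.x,Mz,tau6,z,Fz [ 11.8167 -33.9978  -0.183    0.1692  -1.2762  96.9275   2.5882]
```

send_rows(commands=[[[0,0,0,0,0]]])

```text
time: 11.9
tool_pos: [545.5, 64.1, 97.0]
tcp_rot: [0.408, 1.501, -0.188]
contact_force: [1.0, 0.1, 0.6]
grip_width: 14.3
```

```bash
python3 -c "
from h import *
rec()
from plant import optics,monitor
for i in range(6):
    optics.capture('wrist');o=monitor.get_obs();print(o['time'],o['moment'].round(3),o['tau'][5],o['dq'][5])
o,R=st()
c=optics.capture('wrist');cv2.imwrite('pics/w6.png',c['color'])
"; cat log.txt
```

```text
t 11.9 pos [545.5  64.1  97. ] F [0.96 0.08 0.59] M [-0.011  0.342  0.006] w 14.3
q [-0.016  0.489  1.691 -0.015  0.893  0.589] xaxis [ 0.0682 -0.0129 -0.9976] yaw y 55.92 yaw z -34.18
REC t,yaw,M.x,Mz,tau6,z,Fz [ 1.19000e+01 -3.41807e+01 -1.15000e-02  6.40000e-03  1.23400e+00
  9.69584e+01  5.86000e-01]
11.95 [-0.004  0.332  0.002] 0.5938664451241493 -0.05653217916451328
12.0 [-0.014  0.392 -0.026] 0.210927939042449 -0.009507704894548488
12.05 [0.038 0.37  0.051] 0.029426260152831674 0.0055359204463529725
12.1 [ 0.041  0.414 -0.075] -0.02492091036401689 0.008523857001453083
12.15 [ 0.097  0.402 -0.012] -0.033855142537504435 0.008312130281074973
12.2 [ 0.011  0.315 -0.053] -0.02923659165389836 0.004495035348670155
t 12.2 pos [545.5  64.1  96.9] F [ 1.18 -0.46  0.78] M [ 0.011  0.315 -0.053] w 14.3
q [-0.016  0.489  1.691 -0.015  0.893  0.585] xaxis [ 0.0682 -0.0128 -0.9976] yaw y 56.17 yaw z -33.93
10.0667 75.8727 -0.1294 0.1206 -1.3484 103.0277 4.5261
10.2333 65.4319 -0.1300 0.1190 -1.3281 102.4251 1.7354
10.4000 54.9952 -0.0714 0.0515 -1.3247 101.8169 1.5333
10.5667 44.5520 -0.1097 0.0919 -1.3220 101.1457 2.4773
10.7333 34.1140 -0.1708 0.1481 -1.3197 100.5439 1.5753
10.9000 23.6562 -0.1617 0.1412 -1.3197 99.8704 1.9153
10.9833 18.4307 -0.0571 0.0335 -1.3239 99.6168 3.5522
11.0667 13.1979 -0.1429 0.1200 -1.3199 99.3091 2.2747
11.2333 2.7199 -0.0927 0.0697 -1.3252 98.7644 0.6964
11.4000 -7.7626 -0.1026 0.0792 -1.3308 98.1874 2.5069
11.5667 -18.2614 -0.1868 0.1705 -1.3242 97.6141 3.2561
11.7333 -28.7543 -0.1117 0.0999 -1.2911 97.1580 3.6944
11.8167 -33.9978 -0.1830 0.1692 -1.2762 96.9275 2.5882
11.9000 -34.1807 -0.0115 0.0064 1.2340 96.9584 0.5860
```

View pics/w6.png

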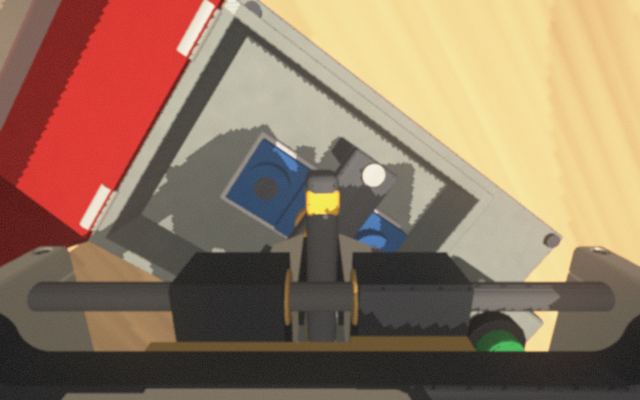

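send_rows(commands=[[[0.0003,0,0,0,0.05],[0.0003,0,0,0,0.05],[0.0003,0,0,0,0.05],[0,0,0,0,0.05],[0,0,0,0,0.05]]])

```text
time: 12.67
tool_pos: [545.3, 64.0, 95.4]
tcp_rot: [0.402, 1.502, -0.187]
contact_force: [0.4, -0.2, 0.3]
grip_width: 42.7
```

```bash
python3 -c "
from h import *
rec()
from plant import optics
c=optics.capture('wrist');cv2.imwrite('pics/w7.png',c['color'])
"
```

```text
t 12.67 pos [545.3  64.   95.4] F [ 0.36 -0.24  0.33] M [-0.012  0.017 -0.013] w 42.7
q [-0.016  0.491  1.693 -0.015  0.889  0.583] xaxis [ 0.068  -0.0129 -0.9976] yaw y 56.28 yaw z -33.82
REC t,yaw,M.x,Mz,tau6,z,Fz [ 1.26667e+01 -3.38236e+01  1.19000e-02 -1.30000e-02  4.90000e-03
  9.53625e+01  3.27600e-01]
```

View pics/w7.png

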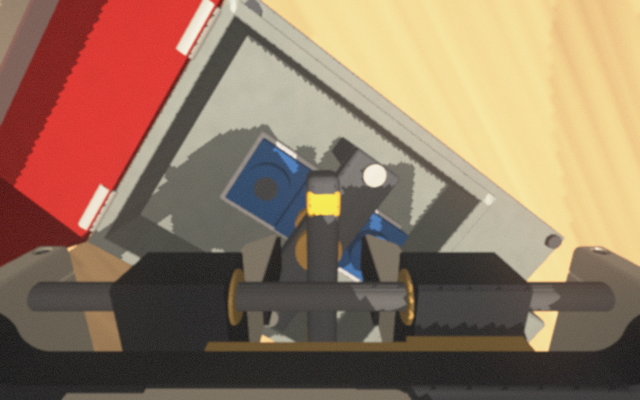

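send_rows(commands=[[[-0.01,0,0,0,0.06],[-0.025,0,0,0,0.06],[-0.035,0,0,0,0.06],[-0.035,0,0,0,0.06],[-0.035,0,0,0,0.06],[0,-0.04,0,0,0.06],[0,-0.04,0,0,0.06],[0,-0.04,0,0,0.06],[0,-0.04,0,0,0.06],[0,0,0,0,0.06]]])

```text
time: 13.55
tool_pos: [444.6, -70.1, 244.6]
tcp_rot: [0.369, 1.493, -0.212]
contact_force: [0.9, 0.2, 0.2]
grip_width: 60.4
```

Run:
```python
from h import *
from plant import optics
st()
d=pickle.load(open("t3.pkl","rb"))["color"]
c=optics.capture("top");im=c["color"];pickle.dump(c,open("t8.pkl","wb"))
a=cv2.resize(d[140:250,180:350],None,fx=4,fy=4,interpolation=2);b=cv2.resize(im[140:250,180:350],None,fx=4,fy=4,interpolation=2)
cv2.imwrite("pics/t8.png",cv2.resize(np.vstack([a,b]),None,fx=.65,fy=.65))
cv2.imwrite("pics/s8.png",optics.capture("scene")["color"])
```

```text
t 13.55 pos [444.6 -70.1 244.6] F [0.91 0.25 0.23] M [-0.009 -0.046 -0.027] w 60.4
q [-0.334  0.143  1.744  0.01   1.178  0.244] xaxis [ 0.0756 -0.0163 -0.997 ] yaw y 56.73 yaw z -33.39
```

View pics/t8.png

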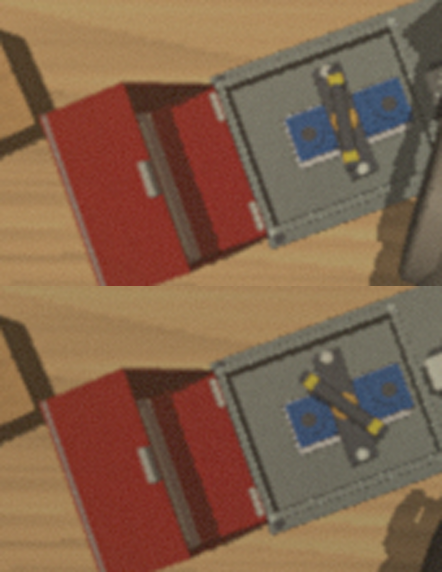

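View pics/s8.png

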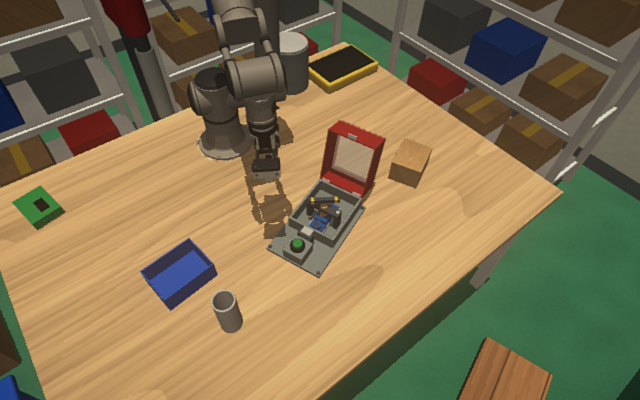

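```bash
python3 - <<'E'
from h import *
for f in("t3.pkl","t8.pkl"):
    t=pickle.load(open(f,"rb"));im=t["color"];hsv=cv2.cvtColor(im,cv2.COLOR_BGR2HSV)
    m=((hsv[...,0]>17)&(hsv[...,0]<32)&(hsv[...,1]>130)&(hsv[...,2]>90)).astype(np.uint8);m[:, :285]=0;m[:,340:]=0;m[:160]=0;m[215:]=0
    n,l,s,c=cv2.connectedComponentsWithStats(m);i=np.argsort(-s[1:,4])[:2]+1
    P=[plane(t,*c[k],128) for k in i];v=P[0]-P[1];print(f,'bar',np.degrees(np.arctan2(v[1],v[0]))%180,np.mean(P,0).round(1))
    m=((hsv[...,0]>100)&(hsv[...,0]<125)&(hsv[...,1]>110)).astype(np.uint8);m[:, :280]=0;m[:,345:]=0;m[:160]=0;m[215:]=0
    p=cv2.findNonZero(m);print('bracket',cv2.minAreaRect(p))
E
python3 -c "
from plant import close_job
print(close_job())"
```

```text
t3.pkl bar 12.03740340712858 [543.3  62.3 128. ]
bracket ((314.0581359863281, 185.65365600585938), (15.672365188598633, 44.38818359375), 69.27444458007812)
t8.pkl bar 55.47870327307981 [542.6  62.7 128. ]
bracket ((314.01226806640625, 185.57884216308594), (15.554052352905273, 44.25236892700195), 69.86369323730469)
the job is handed in; nothing more can be done
None
```

I pressed the green button and the red guard sprang open. I then turned the T-handle clockwise about 136° (2.4 rad) in one continuous grasp, let go and moved the arm clear. The job was handed in with about 14 s on the robot's clock.

- **Clamping:** I stopped about 0.3 rad past where the resistance started to rise, but this is the least certain check. The wrist moment was noisy: it averaged 0.10 N·m while turning freely, then read 0.17, 0.10 and 0.17 N·m at the end. The start of the rise came mainly from the last joint's torque. Its readings put the turn past contact between 0.21 and 0.35 rad. I did not test the clamp any other way.
- **Release:** After I let go, the wrist force and moment were near zero. The handle stayed put: the bar's direction measured 55.5° in the top view, against 56° expected.
- **Guard:** It stands open in both the top and scene views.
- **Bracket:** It had not moved, within 0.1 pixel and 0.6° in the top view.
- **Bystanders:** The bin, core bit and carton look undisturbed in the scene view.
- **Button press:** The peak force I read was about 15 N, with the button probably at its stop.
- **Tilt:** The tool slowly drifted about 4° from vertical during the work, with little side load on the handle.

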